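# Snap the hanger post into the soap dish and prove that its catch holds

## Task

Take the white hanger post out of the stone drying block and press its stem down into the socket of the soap dish until the hidden catch clicks and the collar sits down on the socket, pressing with no more than 25 N. Still holding it, prove that it holds: pull it straight up with rising force to about 10 N, keep that up for half a second and never exceed 15 N, then ease off and let go, leaving the post fitted and upright. Leave the organiser, the compact and the ear pick as they are.

Things in the scene. Friction and masses are not known exactly. Their poses are not given: they have to be found in the camera images.
- hanger_head (a point): Centre of the grip head, 24 x 14 x 34 mm (x, y, z; grip it across the 14 mm, along y), on top of the white plastic hanger post (60 g, upright, 88 to 93 mm tall). 45 mm above the collar's underside, 71 to 76 mm above the stem's tip. Right below the head is a 12 mm thick neck, with two thin upturned hook arms (6 mm thick, tops 5 mm above the head's lower edge) reaching 34 mm out along +x and -x.
- hanger_collar (a point): Point on the post's axis at the underside of its collar (26 mm diameter, 4 mm thick), 45 mm below the head's centre. Below it hangs the round stem, 26 to 31 mm long (it is screwed in more or less far): 13 mm diameter, tapered to 6 mm at its tip, with a groove for the catch. When fitted, this underside lies on the socket's top face.
- block_hole (a point): Grey stone drying block, 70 x 70 x 40 mm, fixed on the ledge; this point is the centre of its 15.5 mm hole's mouth, in its top face (40 mm above the ledge). At the start the post stands loose in it, with its collar on the top face; it comes out upward after 31 mm.
- socket (a point): Centre of the mouth of the socket hole, 14.4 mm wide, 33 mm deep, in the top face (58 mm above the ledge) of a square boss, 48 x 48 mm, near one end of the white plastic soap dish (146 x 84 mm, on four rubber suction feet stuck to the ledge). It takes the post's stem, at any yaw. x points along the dish from the boss to its other end, z up.
- socket_floor (a point): Bottom of the socket hole, 33 mm below its mouth. In the wall, 9.5 mm below the mouth, hides the catch: sprung steel balls. Pushing the stem past them takes 10 to 20 N; it clicks when the collar is about 3 to 10 mm above the boss (by stem length) and then goes down freely. Clicked in, the post has 0.5 to 6 mm of free play upward and comes out only at about 20 N; not clicked in, it lifts out freely.
- dish (a joint): Up and down give of the soap dish on its rubber feet, in m: 0 at rest, positive when pulled up, negative when pressed down. It is springy, 7000 N/m (1 mm for each 7 N), damped.
- organiser: Bystander: clear acrylic organiser, 60 x 180 x 85 mm, stuck to the ledge at its far edge, with three toothbrushes and a steel tongue scraper in its slots, up to 190 mm tall. Origin: centre of its underside.
- compact: Bystander: round black mirror compact, 62 mm diameter, 14 mm thick, lying loose. Origin: centre of its underside.
- ear_pick: Bystander: thin steel ear pick, 95 mm long along its x, 4 mm thick, lying loose. Origin: on its underside near the middle.

How it is judged:
By the outcome, as a careful person would: the job done as asked, in the order asked, and still so for the second after the job is handed in, with the robot touching nothing.
It also fails if it takes over 58 s, if anything falls off the work surface, if the arm or the gripper's body presses on something with over 40 N, if the wrist force passes 120 N, or if a joint passes its speed limit or range.

## Robot

A 6-joint arm with a two-finger parallel gripper is mounted at the origin on the work surface. World frame = base frame: x ahead of the robot, y to its left, z up, the work surface at z = 0. Lengths are in mm, angles in rad, forces in N, time in s.
With the tool pointing down it reaches from about 275 to 1000 mm from the base axis. Payload 8.4 kg.
Tool frame: the origin (TCP) lies on the centre line of the jaws, within the pads' length; the fingertips stand r.tip_reach ahead of it and the grasp point (between the pads) lies 11 mm behind it (r.tip_reach is the distance from the TCP to the fingertips, in mm); z points along the fingers, y is the line along which they close (so a half turn about z gives the same grasp; the last joint's range is limited). The gripper opens to 85 mm and grips with 20 to 120 N. Pads are 22 mm wide; open, the fingers measure 114 mm over their backs; the gripper's body (76 mm by 85 mm) begins 54 mm behind the grasp point. The pads swing forward as they close: fully open they stand 13 mm farther back than shut.
Start: joints at [-1.183, 0.353, 1.633, -0, 1.155, -0.002], TCP at [237.501, -578.119, 239.281] pointing down, gripper open.
Joint ranges: [-2.63, 2.63], [-0.92, 2.1], [0.06, 2.66], [-1.3, 4.44], [0, 2.69], [-3.02, 3.02]. Speed limits (rad/s): [2.22, 2.22, 2.79, 3.14, 3.14, 3.14].

## Interface

Orientations are given as [roll, pitch, yaw] about the fixed x, y, z axes, in that order (R = Rz(yaw) Ry(pitch) Rx(roll)).
In Python, from rig import r gives the robot as it stands.
- The arm moves only by the tool carry_out, never from a script. Its argument "targets" is a list of rows, each an object with "dp": the shift along the tool's x, y, z in mm, a list of three; "yaw": the turn about the tool's z in degrees. A call has 1 to 12 rows; each row is the pose to reach, as a shift and turn from the pose commanded when the call began, along the tool's axes at that moment; what a row does not reach only later rows make up. A row lasts 1/8 s, in which the tool goes at most 62.5 mm and 10.7 degrees, less where a joint would pass 70% of its speed; a pose out of reach is approached as far as the arm can. A call with a gripper value outside its range is refused whole. "fingers" is the opening, from -1 (shut) to 1 (fully open), so that 0 is half open, set as the call begins (left out, the last holds). The fingers move at their own pace and stop on an object; "grip_force" is the grip in N (left out, the last holds). Time passes only in rows, so rows that repeat a pose let the fingers close. It gives the time, the measured TCP pose, the force, the opening and the grip force at its end, in the units of the state.
- r.sense(): the state, without advancing time (a new reading comes with each control period).
- r.grab_frame(name): name is "scene" or "top"; returns the picture (384x512x3 uint8, red, green, blue); there is no depth.
- r.get_calibration(name): a dict with "fx", "fy", "cx", "cy" (pixels), "dist_coeffs" ([k1, k2, p1, p2, k3] as OpenCV has them; the pictures are not rectified), "rvec" (rotation vector, rad) and "tvec" (3), from world to camera coordinates, as OpenCV has them. Camera axes: x right, y down, z forward; pixel columns grow to the right and rows downward; lengths in mm; the calibration is good to about 2 mm. A picture is of the moment at which its call begins. get_calibration takes no time and is no camera call.
- r.sign_off(): hands the job in; it is judged then, once.
The state is a dict: "clock": time; "qpos": joint angles; "qvel": joint speeds; "joint_efforts": joint torques, N m; "eef_pos": TCP position; "tcp_rot": TCP orientation; "contact_force": force on the tool from outside, world axes, zero at the start; "wrist_torque": the same for the moment, N m; "opening": opening from 0.0 (shut) to 1.0 (fully open); "grasp_force": force on a finger pad.
Only numpy, scipy, OpenCV 4.12 (cv2) and the standard library are available. Lean on these libraries where they do the work, as an engineer would, in place of code of your own. Each camera call takes 0.05 s, during which the arm holds its last target. There are 200 camera calls.

## Working session

There is one attempt and no reset: what is moved stays moved. The work goes in short steps, Python scripts to look and compute and a tool call to move; the robot and the scene stay as the last step left them, time stands still between calls to the robot, and variables do not carry over. Pictures are saved under pics/ and viewed, at most 10 in all, crops included, and the job is handed in when it is done.

Besides the shell and the picture viewer there is one more tool, called after "Request:" as name(argument=value, ...) on one line, values as JSON. carry_out: Moves the arm, as the interface text tells. Its arguments: {"type":"object","properties":{"targets":{"type":"array","items":{"type":"object","properties":{"dp":{"type":"array","items":{"type":"number"}},"yaw":{"type":"number"}}}},"fingers":{"type":"number"},"grip_force":{"type":"number"}},"required":["targets"]}

```bash
mkdir -p pics; ls; python3 - <<'E'
from rig import r
import cv2,numpy as np
for n in("scene","top"):
    im=r.grab_frame(n); cv2.imwrite(f"pics/{n}0.png",cv2.resize(im[:,:,::-1],(800,600),interpolation=cv2.INTER_CUBIC))
    np.save(f"pics/{n}0.npy",im)
    c=r.get_calibration(n);print(n,c)
    R=cv2.Rodrigues(np.array(c["rvec"],float))[0];print(-R.T@np.array(c["tvec"]).ravel())
print(r.sense(),r.tip_reach)
E
```

```text
pics
scene {'fx': 464.26318580806424, 'fy': 464.26318580806424, 'cx': 254.20106942552388, 'cy': 193.79689977416925, 'dist_coeffs': array([-0.18067952,  0.        ,  0.        ,  0.        ,  0.        ]), 'rvec': array([ 1.40665499,  2.34737827, -0.74303723]), 'tvec': array([ 277.48986474, -369.83786722, 1090.23544297])}
[947.37570402 197.03960507 682.6775693 ]
top {'fx': 385.2042721302209, 'fy': 385.2042721302209, 'cx': 265.4529579830062, 'cy': 189.50715846374527, 'dist_coeffs': array([-0.07922304,  0.        ,  0.        ,  0.        ,  0.        ]), 'rvec': array([ 2.10659553, -2.12947829,  0.21332752]), 'tvec': array([  0.94629148, 590.13086382, 641.50094105])}
[452.04147192  -3.08639057 745.27026716]
{'clock': 0.1, 'qpos': array([-1.18338853e+00,  3.53594675e-01,  1.63408796e+00, -4.28159617e-05,
        1.15521593e+00, -2.37244691e-03]), 'qvel': array([-0.00125554, -0.00308939, -0.00119082, -0.00015643,  0.00036951,
       -0.00071422]), 'joint_efforts': array([ 3.65742817e-04, -6.06358051e+01, -3.42818606e+01,  4.19174046e-05,
        3.81557198e-03, -2.12440753e-06]), 'eef_pos': array([ 237.32818159, -577.71112667,  238.61483073]), 'tcp_rot': array([-3.14028665e+00,  3.60506355e-05,  3.89797583e-01]), 'contact_force': array([-0.20662857, -0.83612117, -0.25481523]), 'wrist_torque': array([0.00243166, 0.02513906, 0.01399019]), 'grasp_force': 0.0, 'opening': 0.9981800977014588} 8.0
```

View pics/scene0.png

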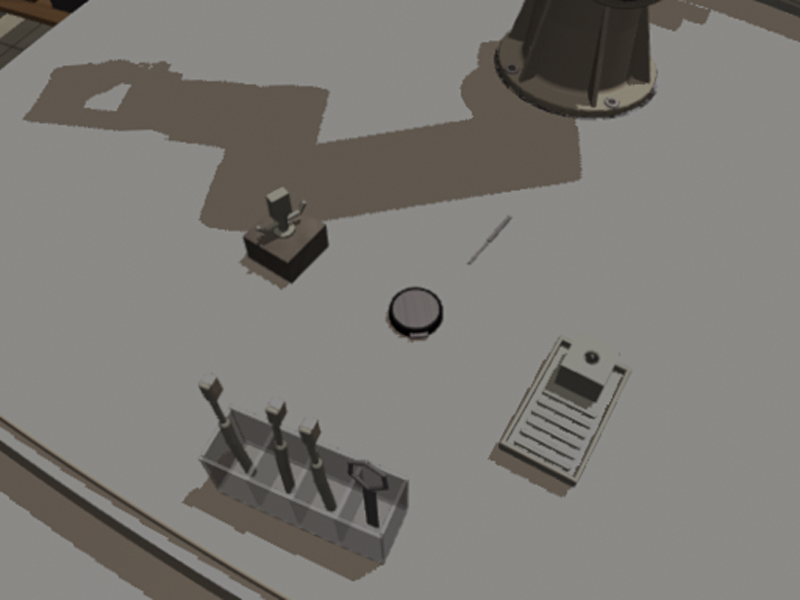

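View pics/top0.png

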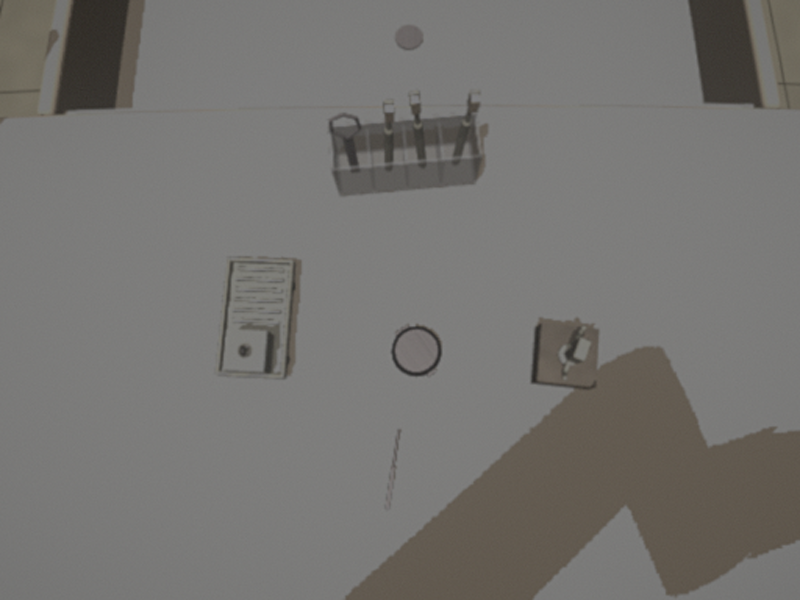

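The scene picture shows the post in the block at about (283,225) and the socket hole at (592,357). In the top picture the head is at (581,348) and the socket at (245,351). I'll make an enlarged composite next.

```bash
python3 - <<'E'
import cv2,numpy as np
t=np.load("pics/top0.npy");s=np.load("pics/scene0.npy")
def crop(im,x,y,w=66,h=50):
    c=np.clip(im[y:y+h,x:x+w,::-1].astype(float)*1.7,0,255).astype(np.uint8)
    return cv2.resize(c,(396,300),interpolation=cv2.INTER_CUBIC)
a=[crop(t,330,198),crop(t,130,195),crop(s,150,115),crop(s,345,210)]
cv2.imwrite("pics/c.png",np.vstack([np.hstack(a[:2]),np.hstack(a[2:])]))
E
```

```text
(no output)
```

View pics/c.png

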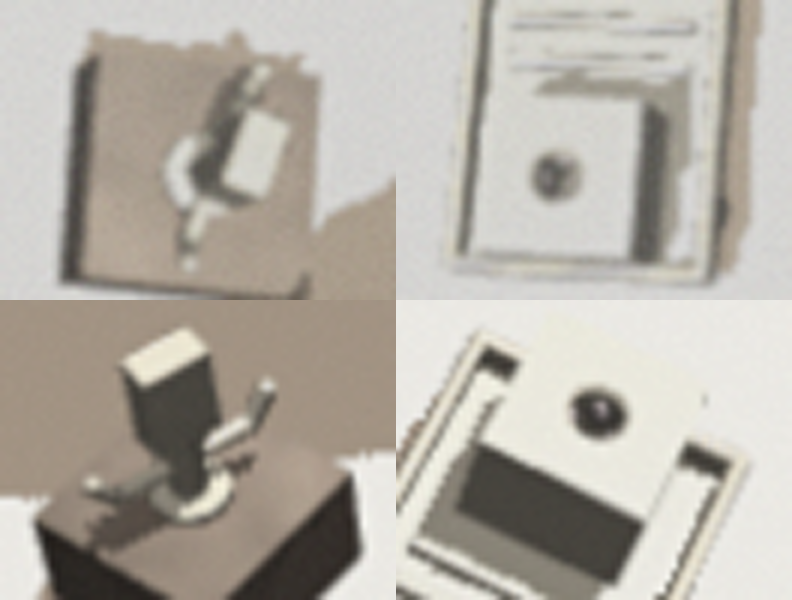

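The composite shows the head's top face centred at (257,155) in the top view and (168,359) in the scene view. The hook tips are at (260,72)/(190,265) and (268,383)/(90,483). The socket mouth is at (556,175) and (598,413).

```bash
cat >h.py <<'E'
import cv2,numpy as np
from rig import r
C={n:r.get_calibration(n) for n in("scene","top")}
def ray(n,u):
    c=C[n];K=np.array([[c["fx"],0,c["cx"]],[0,c["fy"],c["cy"]],[0,0,1.]])
    p=cv2.undistortPoints(np.array([[u]],float),K,c["dist_coeffs"]).ravel()
    R=cv2.Rodrigues(c["rvec"])[0];return -R.T@c["tvec"],R.T@np.r_[p,1]
def at(n,u,z):
    o,d=ray(n,u);return o+d*(z-o[2])/d[2]
def tri(a,b):
    A=[];B=[]
    for n,u in(("top",a),("scene",b)):
        o,d=ray(n,u);d=d/np.linalg.norm(d);P=np.eye(3)-np.outer(d,d);A.append(P);B.append(P@o)
    return np.linalg.lstsq(np.vstack(A),np.hstack(B),rcond=None)[0]
def proj(n,X):
    c=C[n];K=np.array([[c["fx"],0,c["cx"]],[0,c["fy"],c["cy"]],[0,0,1.]])
    return cv2.projectPoints(np.array(X,float).reshape(-1,3),c["rvec"],c["tvec"],K,c["dist_coeffs"])[0].reshape(-1,2)
E
python3 - <<'E'
from h import *
np.set_printoptions(precision=1,suppress=True)
f=lambda u,o,p:[(u[0]-p[0]+.5)/6-.5+o[0],(u[1]-p[1]+.5)/6-.5+o[1]]
T=lambda u:f(u,(330,198),(0,0));T2=lambda u:f(u,(130,195),(396,0));S=lambda u:f(u,(150,115),(0,300));S2=lambda u:f(u,(345,210),(396,300))
for nm,a,b,z in[("head",T((257,155)),S((168,359)),102),("tipA",T((260,72)),S((90,483)),73),("tipB",T((190,265)),S((268,383)),73),("sock",T2((556,175)),S2((598,413)),58)]:
    print(nm,at("top",a,z),at("scene",b,z),tri(a,b))
for nm,us in[("block top",[(98,52),(318,75),(305,295),(80,275)])]:
    for u in us: print(nm,at("top",T(u),40))
for u in[(485,95),(640,100),(632,262),(468,255)]: print("boss",at("top",T2(u),58))
for u,z in[((122,365),102),((195,328),102),((212,353),102),((142,390),102)]: print("hs",at("scene",S(u),z))
for u in[(240,110),(292,125),(272,200),(222,188)]: print("ht",at("top",T(u),102))
E
```

```text
head [ 521.2 -184.9  102. ] [ 524.2 -183.   102. ] [ 521.5 -185.8   98.2]
tipA [ 548.9 -195.6   73. ] [ 555.  -194.5   73. ] [ 550.2 -198.3   65.8]
tipB [ 492.5 -171.5   73. ] [ 497.4 -169.6   73. ] [ 492.9 -173.1   66.9]
sock [529.5 191.8  58. ] [530.4 192.4  58. ] [529.6 192.3  56.7]
block top [ 560.5 -154.7   40. ]
block top [ 552.5 -223.2   40. ]
block top [ 484.8 -214.7   40. ]
block top [ 492.  -145.8   40. ]
boss [553.9 214.6  58. ]
boss [552.  167.1  58. ]
boss [503.3 167.9  58. ]
boss [505.7 217.5  58. ]
hs [ 532.3 -193.5  102. ]
hs [ 510.3 -182.9  102. ]
hs [ 516.4 -172.9  102. ]
hs [ 537.8 -182.8  102. ]
ht [ 534.  -180.9  102. ]
ht [ 529.5 -195.5  102. ]
ht [ 508.5 -188.4  102. ]
ht [ 512.1 -174.4  102. ]
```

Request:
carry_out(targets=[{"dp":[50,-31,0],"yaw":5},{"dp":[100,-62,0],"yaw":10},{"dp":[150,-93,0],"yaw":15},{"dp":[200,-124,0],"yaw":20},{"dp":[250,-155,0],"yaw":25},{"dp":[300,-186,0],"yaw":31},{"dp":[350,-217,0],"yaw":37},{"dp":[390,-242,0],"yaw":42},{"dp":[412.5,-256.5,0],"yaw":45.3},{"dp":[412.5,-256.5,0],"yaw":45.3},{"dp":[412.5,-256.5,0],"yaw":45.3}], fingers=0.2, grip_force=60)

```text
clock: 1.48
eef_pos: [521.0, -184.4, 239.0]
tcp_rot: [3.141, 0.001, -0.4]
contact_force: [-0.8, -0.2, -0.4]
opening: 0.599
grasp_force: 0.0
```

Request:
carry_out(targets=[{"dp":[1,0,45]},{"dp":[1,0,80]},{"dp":[1,0,80]},{"dp":[1,0,80]}])

```text
schema error: expected keys dp, yaw
```

```bash
python3 - <<'E'
from h import *
t=r.grab_frame("top");s=r.grab_frame("scene")
def crop(im,x,y,w=100,h=75):
    c=np.clip(im[y:y+h,x:x+w,::-1].astype(float)*1.7,0,255).astype(np.uint8)
    return cv2.resize(c,(400,300),interpolation=cv2.INTER_CUBIC)
cv2.imwrite("pics/d.png",np.hstack([crop(t,320,180),crop(s,130,90)]))
print(r.sense()["eef_pos"])
E
```

```text
[ 520.94049807 -184.92453669  239.16453608]
```

View pics/d.png

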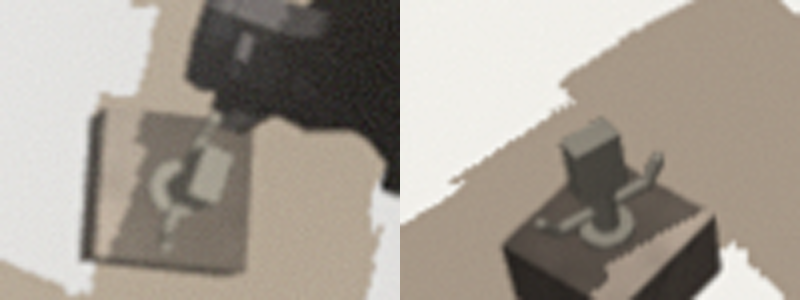

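The move was refused because each row needs a yaw. The picture shows only the untouched post, with the gripper still above the crop.

Request:
carry_out(targets=[{"dp":[1,0,40],"yaw":0},{"dp":[1,0,80],"yaw":0},{"dp":[1,0,105],"yaw":0},{"dp":[1,0,105],"yaw":0},{"dp":[1,0,105],"yaw":0}])

```text
clock: 2.2
eef_pos: [522.9, -185.3, 135.3]
tcp_rot: [-3.142, -0.001, -0.402]
contact_force: [-0.7, -0.7, -0.1]
opening: 0.601
grasp_force: 0.0
```

```bash
cat >>h.py <<'E'
def crop(im,x,y,w=100,h=75,k=4,g=1.7):
    c=np.clip(im[y:y+h,x:x+w,::-1].astype(float)*g,0,255).astype(np.uint8)
    return cv2.resize(c,(w*k,h*k),interpolation=cv2.INTER_CUBIC)
E
python3 - <<'E'
from h import *
t=r.grab_frame("top");s=r.grab_frame("scene")
cv2.imwrite("pics/e.png",np.hstack([crop(t,320,170,100,90,g=2.2),crop(s,130,70,100,90,g=2.2)]))
print(r.sense()["eef_pos"])
E
```

```text
[ 523.26645773 -185.09003111  135.69499698]
```

View pics/e.png

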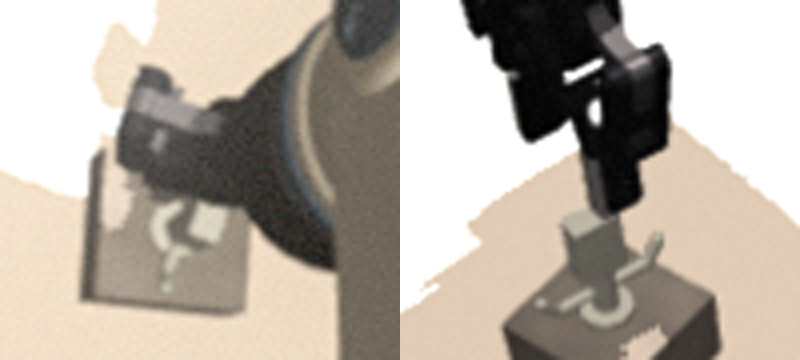

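The scene crop shows the near finger's tip at about (612,200) and the far finger's at (540,135), either side of the head top (592,215). I'll check them against the projection.

```bash
python3 - <<'E'
from h import *
np.set_printoptions(precision=0,suppress=True)
p=r.sense()["eef_pos"];d=np.array([.39,.92,0]);x=np.array([.92,-.39,0])
for nm,s in(("near",1),("far",-1)):
  for k in(25.5,32):
    for w in (-11,11):
      for dz in(-8,3):
        X=p+s*k*d+w*x+[0,0,dz]; print(nm,k,w,dz,(proj("scene",X)[0]-[130,70])*4+[400,0],(proj("top",X)[0]-[320,170])*4)
E
```

```text
near 25.5 -11 -8 [634. 194.] [159. 203.]
near 25.5 -11 3 [631. 175.] [166. 200.]
near 25.5 11 -8 [590. 218.] [177. 153.]
near 25.5 11 3 [587. 200.] [184. 149.]
near 32 -11 -8 [643. 203.] [144. 197.]
near 32 -11 3 [640. 184.] [151. 193.]
near 32 11 -8 [599. 227.] [162. 147.]
near 32 11 3 [595. 209.] [169. 143.]
far 25.5 -11 -8 [569. 128.] [277. 250.]
far 25.5 -11 3 [565. 110.] [286. 248.]
far 25.5 11 -8 [526. 152.] [294. 200.]
far 25.5 11 3 [522. 133.] [303. 197.]
far 32 -11 -8 [561. 120.] [292. 256.]
far 32 -11 3 [557. 102.] [301. 254.]
far 32 11 -8 [518. 144.] [309. 206.]
far 32 11 3 [514. 125.] [318. 203.]
```

Request:
carry_out(targets=[{"dp":[0,0,20],"yaw":0},{"dp":[0,0,40],"yaw":0},{"dp":[0,0,60],"yaw":0},{"dp":[0,0,60],"yaw":0},{"dp":[0,0,60],"yaw":0}])

```text
clock: 2.92
eef_pos: [523.2, -184.8, 75.5]
tcp_rot: [-3.142, -0.002, -0.401]
contact_force: [0.7, 0.0, 0.0]
opening: 0.605
grasp_force: 0.0
```

Request:
carry_out(targets=[{"dp":[0,0,0],"yaw":0},{"dp":[0,0,0],"yaw":0},{"dp":[0,0,0],"yaw":0},{"dp":[0,0,0],"yaw":0},{"dp":[0,0,0],"yaw":0},{"dp":[0,0,0],"yaw":0},{"dp":[0,0,0],"yaw":0},{"dp":[0,0,0],"yaw":0}], fingers=-1, grip_force=80)

```text
clock: 3.92
eef_pos: [523.0, -184.7, 75.0]
tcp_rot: [-3.142, -0.001, -0.401]
contact_force: [-1.9, 0.4, 6.2]
opening: 0.155
grasp_force: 77.8
```

Request:
carry_out(targets=[{"dp":[0,0,-10],"yaw":0},{"dp":[0,0,-25],"yaw":0},{"dp":[0,0,-40],"yaw":0},{"dp":[0,0,-75],"yaw":0},{"dp":[0,0,-110],"yaw":0},{"dp":[0,0,-125],"yaw":0},{"dp":[0,0,-125],"yaw":0},{"dp":[0,0,-125],"yaw":0}])

```text
clock: 4.92
eef_pos: [521.8, -184.2, 198.1]
tcp_rot: [3.141, 0.002, -0.401]
contact_force: [0.1, 0.5, -1.3]
opening: 0.155
grasp_force: 77.8
```

Request:
carry_out(targets=[{"dp":[-10,-25,0],"yaw":0},{"dp":[-27,-67,0],"yaw":0},{"dp":[-45,-112,0],"yaw":0},{"dp":[-63,-157,0],"yaw":0},{"dp":[-81,-202,0],"yaw":0},{"dp":[-99,-247,0],"yaw":0},{"dp":[-117,-292,0],"yaw":0},{"dp":[-132,-329,0],"yaw":0},{"dp":[-140.7,-349.8,0],"yaw":0},{"dp":[-140.7,-349.8,0],"yaw":0},{"dp":[-140.7,-349.8,0],"yaw":0},{"dp":[-140.7,-349.8,0],"yaw":0}])

```text
clock: 6.42
eef_pos: [529.3, 191.5, 198.9]
tcp_rot: [3.141, 0.001, -0.402]
contact_force: [0.4, 0.0, -1.3]
opening: 0.151
grasp_force: 78.1
```

Request:
carry_out(targets=[{"dp":[0,0,20],"yaw":0},{"dp":[0,0,40],"yaw":0},{"dp":[0,0,55],"yaw":0},{"dp":[0,0,55],"yaw":0},{"dp":[0,0,55],"yaw":0}])

```text
clock: 7.05
eef_pos: [529.9, 192.4, 144.8]
tcp_rot: [-3.141, -0.001, -0.401]
contact_force: [0.2, -0.7, -0.8]
opening: 0.153
grasp_force: 78.1
```

```bash
python3 - <<'E'
from h import *
t=r.grab_frame("top");s=r.grab_frame("scene")
cv2.imwrite("pics/f.png",np.hstack([crop(t,115,185,66,75,6,2),crop(s,345,175,66,75,6,2)]))
x=r.sense();print(x["eef_pos"],x["contact_force"],x["qpos"])
E
```

```text
[529.97218166 192.58588769 145.0713102 ] [ 0.90248303 -0.46771233 -1.86503931] [ 3.45893699e-01  3.67455291e-01  1.84969107e+00 -3.42945415e-06
  9.23156292e-01  2.31762527e+00]
```

View pics/f.png

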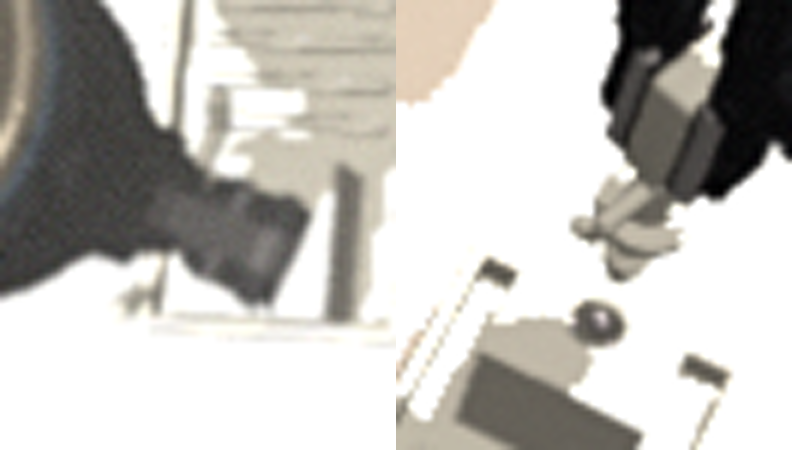

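The scene crop shows the stem tip at about (622,275), above the socket mouth at (600,322). The top view is hidden by the gripper. I'll compare with the projection.

```bash
python3 - <<'E'
from h import *
np.set_printoptions(precision=1,suppress=True)
p=r.sense()["eef_pos"]
g=lambda X:(proj("scene",X)-[345,175]+.5)*6+[396,0]-.5
for z in(79,84):print("tip",g([p[0],p[1],z]))
print("collar under",g([p[0],p[1],110]),"sock530,192",g([530,192,58]),"head top",g([p[0],p[1],172]),"head ctr",g([p[0],p[1],155]))
c=np.array([.9207,-.3903,0]);q=np.array([p[0],p[1],155])
for s in(1,-1):print("hook",g(q+s*34*c+[0,0,-12]))
print("px/mm",[g(np.array([530,192,80])+e)-g([530,192,80]) for e in np.eye(3)*10])
U=lambda u:[(u[0]-396+.5)/6-.5+345,(u[1]+.5)/6-.5+175]
print("hole@58",at("scene",U((600,322)),58))
for z in(79,84):print("tip",z,at("scene",U((622,272)),z))
E
```

```text
tip [[616.7 280.1]]
tip [[621.  269.8]]
collar under [[644.1 214.5]] sock530,192 [[597.  321.1]] head top [[704.6  67.8]] head ctr [[687.2 110.3]]
hook [[580.1 214.9]]
hook [[765.7  66.8]]
px/mm [array([[-12.9,  29.6]]), array([[36.2, 15.4]]), array([[  8.6, -20.7]])]
hole@58 [529.9 192.8  58. ]
tip 79 [527. 193.  79.]
tip 84 [530.5 193.   84. ]
```

Request:
carry_out(targets=[{"dp":[0,0,8],"yaw":0},{"dp":[0,0,16],"yaw":0},{"dp":[0,0,22],"yaw":0},{"dp":[0,0,25],"yaw":0},{"dp":[0,0,27],"yaw":0},{"dp":[0,0,28],"yaw":0},{"dp":[0,0,28],"yaw":0}])

```text
clock: 8.02
eef_pos: [529.5, 192.5, 116.4]
tcp_rot: [-3.141, -0.0, -0.401]
contact_force: [0.1, -0.5, -0.8]
opening: 0.152
grasp_force: 78.1
```

Request:
carry_out(targets=[{"dp":[0,0,1],"yaw":0},{"dp":[0,0,2],"yaw":0},{"dp":[0,0,3],"yaw":0},{"dp":[0,0,4],"yaw":0},{"dp":[0,0,4],"yaw":0}])

```text
clock: 8.65
eef_pos: [529.4, 192.4, 112.2]
tcp_rot: [3.141, 0.0, -0.401]
contact_force: [-0.3, 0.1, -0.4]
opening: 0.154
grasp_force: 78.1
```

Request:
carry_out(targets=[{"dp":[0,0,1],"yaw":0},{"dp":[0,0,2],"yaw":0},{"dp":[0,0,2],"yaw":0}])

```text
clock: 9.02
eef_pos: [529.5, 192.5, 110.2]
tcp_rot: [-3.142, -0.0, -0.401]
contact_force: [-0.7, 0.0, -0.2]
opening: 0.156
grasp_force: 78.1
```

Request:
carry_out(targets=[{"dp":[0,0,1],"yaw":0},{"dp":[0,0,2],"yaw":0},{"dp":[0,0,2],"yaw":0}])

```text
clock: 9.4
eef_pos: [529.8, 192.5, 108.5]
tcp_rot: [-3.141, -0.001, -0.401]
contact_force: [1.0, -0.8, 1.8]
opening: 0.157
grasp_force: 78.4
```

Request:
carry_out(targets=[{"dp":[0,0,1],"yaw":0},{"dp":[0,0,1.5],"yaw":0},{"dp":[0,0,1.5],"yaw":0}])

```text
clock: 9.78
eef_pos: [529.8, 192.5, 107.2]
tcp_rot: [-3.141, -0.001, -0.401]
contact_force: [0.0, -1.4, 5.0]
opening: 0.154
grasp_force: 79.1
```

Request:
carry_out(targets=[{"dp":[0,0,1],"yaw":0},{"dp":[0,0,1],"yaw":0}])

```text
clock: 10.02
eef_pos: [529.9, 192.5, 106.5]
tcp_rot: [-3.141, -0.001, -0.401]
contact_force: [-0.3, -1.2, 8.5]
opening: 0.149
grasp_force: 79.5
```

Request:
carry_out(targets=[{"dp":[0,0,1],"yaw":0},{"dp":[0,0,1],"yaw":0}])

```text
clock: 10.28
eef_pos: [529.9, 192.8, 105.5]
tcp_rot: [-3.141, -0.001, -0.401]
contact_force: [-0.2, 0.3, 7.0]
opening: 0.15
grasp_force: 79.4
```

Request:
carry_out(targets=[{"dp":[0,0,1],"yaw":0},{"dp":[0,0,1],"yaw":0}])

```text
clock: 10.52
eef_pos: [529.6, 192.7, 104.4]
tcp_rot: [-3.141, -0.0, -0.401]
contact_force: [-1.1, 0.3, 6.9]
opening: 0.156
grasp_force: 79.4
```

Request:
carry_out(targets=[{"dp":[0,0,1],"yaw":0},{"dp":[0,0,1],"yaw":0}])

```text
clock: 10.78
eef_pos: [529.5, 192.7, 103.3]
tcp_rot: [-3.141, -0.0, -0.401]
contact_force: [-1.6, 0.9, 5.8]
opening: 0.151
grasp_force: 79.0
```

Request:
carry_out(targets=[{"dp":[0,0,1],"yaw":0},{"dp":[0,0,1],"yaw":0}])

```text
clock: 11.02
eef_pos: [529.5, 192.4, 101.9]
tcp_rot: [3.142, -0.0, -0.401]
contact_force: [-0.0, -2.5, 3.7]
opening: 0.151
grasp_force: 78.8
```

Request:
carry_out(targets=[{"dp":[0,0,1],"yaw":0},{"dp":[0,0,1],"yaw":0}])

```text
clock: 11.28
eef_pos: [529.6, 192.7, 100.5]
tcp_rot: [-3.141, -0.0, -0.401]
contact_force: [0.7, 1.7, -6.8]
opening: 0.152
grasp_force: 77.9
```

Request:
carry_out(targets=[{"dp":[0,0,1],"yaw":0},{"dp":[0,0,2],"yaw":0},{"dp":[0,0,2],"yaw":0}])

```text
clock: 11.65
eef_pos: [529.2, 192.4, 98.2]
tcp_rot: [3.141, 0.001, -0.401]
contact_force: [3.1, 0.8, -9.7]
opening: 0.155
grasp_force: 77.8
```

Request:
carry_out(targets=[{"dp":[0,0,1],"yaw":0},{"dp":[0,0,2],"yaw":0},{"dp":[0,0,2],"yaw":0}])

```text
clock: 12.02
eef_pos: [529.4, 192.4, 97.0]
tcp_rot: [3.141, -0.0, -0.401]
contact_force: [2.6, -0.6, -2.7]
opening: 0.149
grasp_force: 78.5
```

Request:
carry_out(targets=[{"dp":[0,0,1],"yaw":0},{"dp":[0,0,1],"yaw":0}])

```text
clock: 12.28
eef_pos: [529.4, 192.5, 96.0]
tcp_rot: [-3.142, -0.0, -0.401]
contact_force: [1.4, -0.1, -0.4]
opening: 0.149
grasp_force: 78.9
```

Request:
carry_out(targets=[{"dp":[0,0,1],"yaw":0},{"dp":[0,0,1],"yaw":0}])

```text
clock: 12.52
eef_pos: [529.4, 192.5, 94.8]
tcp_rot: [3.142, 0.0, -0.401]
contact_force: [0.3, 0.1, -0.5]
opening: 0.15
grasp_force: 78.9
```

Request:
carry_out(targets=[{"dp":[0,0,1],"yaw":0},{"dp":[0,0,1],"yaw":0}])

```text
clock: 12.78
eef_pos: [529.4, 192.5, 93.7]
tcp_rot: [3.142, 0.0, -0.401]
contact_force: [0.2, 0.8, -2.2]
opening: 0.155
grasp_force: 78.9
```

Request:
carry_out(targets=[{"dp":[0,0,1],"yaw":0},{"dp":[0,0,1],"yaw":0}])

```text
clock: 13.02
eef_pos: [529.5, 192.5, 92.8]
tcp_rot: [-3.142, -0.0, -0.401]
contact_force: [0.2, -1.1, 0.1]
opening: 0.152
grasp_force: 79.1
```

Request:
carry_out(targets=[{"dp":[0,0,1],"yaw":0},{"dp":[0,0,1],"yaw":0}])

```text
clock: 13.28
eef_pos: [529.5, 192.5, 92.1]
tcp_rot: [-3.141, -0.0, -0.401]
contact_force: [-1.2, -0.2, 4.8]
opening: 0.154
grasp_force: 79.9
```

Request:
carry_out(targets=[{"dp":[0,0,1],"yaw":0},{"dp":[0,0,1],"yaw":0}])

```text
clock: 13.52
eef_pos: [529.6, 192.5, 91.5]
tcp_rot: [-3.141, -0.0, -0.401]
contact_force: [-2.2, -1.4, 10.3]
opening: 0.151
grasp_force: 80.6
```

Request:
carry_out(targets=[{"dp":[0,0,-1],"yaw":0},{"dp":[0,0,-2],"yaw":0},{"dp":[0,0,-3],"yaw":0},{"dp":[0,0,-3],"yaw":0}])

```text
clock: 14.02
eef_pos: [529.4, 192.5, 93.6]
tcp_rot: [3.142, 0.0, -0.401]
contact_force: [-0.1, -0.5, 0.0]
opening: 0.153
grasp_force: 79.2
```

Request:
carry_out(targets=[{"dp":[0,0,-1],"yaw":0},{"dp":[0,0,-1],"yaw":0}])

```text
clock: 14.28
eef_pos: [529.4, 192.5, 94.8]
tcp_rot: [3.142, 0.0, -0.401]
contact_force: [1.6, -0.5, -1.4]
opening: 0.15
grasp_force: 79.2
```

Request:
carry_out(targets=[{"dp":[0,0,-1],"yaw":0},{"dp":[0,0,-1],"yaw":0}])

```text
clock: 14.52
eef_pos: [529.4, 192.5, 95.9]
tcp_rot: [-3.142, 0.0, -0.401]
contact_force: [0.6, -0.6, -0.9]
opening: 0.153
grasp_force: 79.2
```

Request:
carry_out(targets=[{"dp":[0,0,-0.7],"yaw":0},{"dp":[0,0,-0.7],"yaw":0}])

```text
clock: 14.78
eef_pos: [529.4, 192.5, 96.5]
tcp_rot: [3.142, -0.0, -0.401]
contact_force: [0.9, -0.8, -2.5]
opening: 0.156
grasp_force: 79.1
```

Request:
carry_out(targets=[{"dp":[0,0,-0.7],"yaw":0},{"dp":[0,0,-0.7],"yaw":0}])

```text
clock: 15.02
eef_pos: [529.4, 192.4, 97.1]
tcp_rot: [3.142, 0.0, -0.401]
contact_force: [1.7, -0.6, -4.7]
opening: 0.152
grasp_force: 78.7
```

Request:
carry_out(targets=[{"dp":[0,0,-0.7],"yaw":0},{"dp":[0,0,-0.7],"yaw":0}])

```text
clock: 15.28
eef_pos: [529.4, 192.4, 97.7]
tcp_rot: [3.141, 0.0, -0.401]
contact_force: [2.2, 0.0, -6.7]
opening: 0.153
grasp_force: 78.1
```

Request:
carry_out(targets=[{"dp":[0,0,-0.6],"yaw":0},{"dp":[0,0,-0.6],"yaw":0}])

```text
clock: 15.52
eef_pos: [529.3, 192.4, 98.2]
tcp_rot: [3.141, 0.0, -0.401]
contact_force: [3.1, 0.4, -9.5]
opening: 0.152
grasp_force: 77.8
```

Request:
carry_out(targets=[{"dp":[0,0,-0.4],"yaw":0},{"dp":[0,0,-0.4],"yaw":0}])

```text
clock: 15.78
eef_pos: [529.3, 192.4, 98.6]
tcp_rot: [3.141, 0.0, -0.401]
contact_force: [2.9, -0.5, -11.9]
opening: 0.152
grasp_force: 77.8
```

Request:
carry_out(targets=[{"dp":[0,0,0],"yaw":0},{"dp":[0,0,0],"yaw":0}])

```text
clock: 16.02
eef_pos: [529.3, 192.4, 98.8]
tcp_rot: [3.141, 0.0, -0.401]
contact_force: [3.6, 0.5, -11.8]
opening: 0.147
grasp_force: 77.8
```

Request:
carry_out(targets=[{"dp":[0,0,0],"yaw":0},{"dp":[0,0,0],"yaw":0}])

```text
clock: 16.27
eef_pos: [529.3, 192.4, 98.8]
tcp_rot: [3.141, 0.0, -0.401]
contact_force: [3.1, -0.1, -13.5]
opening: 0.154
grasp_force: 77.8
```

Request:
carry_out(targets=[{"dp":[0,0,0],"yaw":0},{"dp":[0,0,0],"yaw":0},{"dp":[0,0,0],"yaw":0}])

```text
clock: 16.65
eef_pos: [529.4, 192.4, 98.9]
tcp_rot: [3.141, 0.0, -0.401]
contact_force: [2.7, 0.6, -12.5]
opening: 0.147
grasp_force: 77.8
```

Request:
carry_out(targets=[{"dp":[0,0,0.7],"yaw":0},{"dp":[0,0,1.5],"yaw":0},{"dp":[0,0,2.5],"yaw":0},{"dp":[0,0,3.5],"yaw":0},{"dp":[0,0,4.5],"yaw":0},{"dp":[0,0,5.5],"yaw":0},{"dp":[0,0,6.2],"yaw":0},{"dp":[0,0,6.6],"yaw":0},{"dp":[0,0,6.6],"yaw":0}])

```text
clock: 17.77
eef_pos: [529.6, 192.5, 92.5]
tcp_rot: [-3.141, -0.0, -0.401]
contact_force: [-0.6, 0.3, 1.9]
opening: 0.15
grasp_force: 79.7
```

Request:
carry_out(targets=[{"dp":[0,0,0],"yaw":0},{"dp":[0,0,0],"yaw":0},{"dp":[0,0,0],"yaw":0},{"dp":[0,0,0],"yaw":0},{"dp":[0,0,0],"yaw":0},{"dp":[0,0,0],"yaw":0},{"dp":[0,0,0],"yaw":0}], fingers=0.2)

```text
clock: 18.65
eef_pos: [529.5, 192.5, 92.3]
tcp_rot: [-3.142, -0.0, -0.401]
contact_force: [0.4, 0.8, 0.5]
opening: 0.596
grasp_force: 0.0
```

Request:
carry_out(targets=[{"dp":[0,0,-10],"yaw":0},{"dp":[0,0,-30],"yaw":0},{"dp":[0,0,-60],"yaw":0},{"dp":[0,0,-100],"yaw":0},{"dp":[0,0,-130],"yaw":0},{"dp":[0,0,-130],"yaw":0},{"dp":[0,0,-130],"yaw":0}])

```text
clock: 19.52
eef_pos: [529.1, 192.3, 222.0]
tcp_rot: [3.141, 0.0, -0.401]
contact_force: [-0.4, 0.2, -0.5]
opening: 0.598
grasp_force: 0.0
```

```bash
python3 - <<'E'
from h import *
t=r.grab_frame("top");s=r.grab_frame("scene")
cv2.imwrite("pics/g.png",np.hstack([crop(t,100,160,100,100,4,1.5),crop(s,335,170,100,100,4,1.5)]))
x=r.sense();print(x["eef_pos"],x["contact_force"],x["opening"])
E
```

```text
[528.69901304 192.20207796 221.16223711] [-0.50469973 -0.30889484  0.35110558] 0.5989757138759949
```

View pics/g.png

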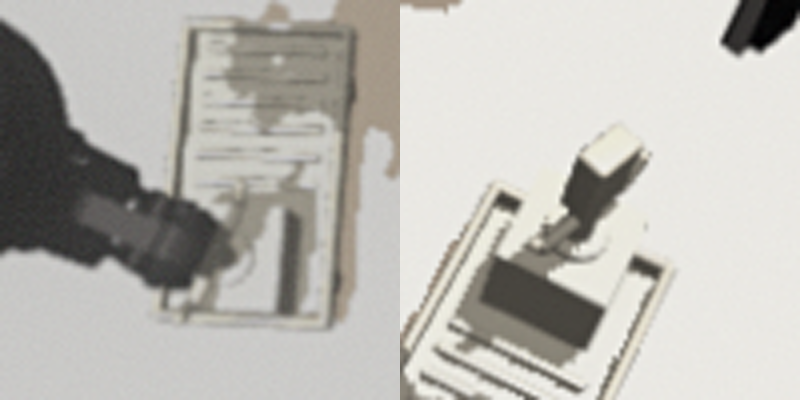

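The scene crop shows the post upright at (600,190), with its collar flat on the boss at about (585,240) and the gripper clear above it.

```bash
python3 -c "
from rig import r
print(r.sign_off())"
```

```text
the job is handed in; nothing more can be done
None
```

The post is in the soap dish socket, upright with its collar down. It clicked in with readings up to about 10 N, held a pull of about 12 N (13.5 N highest reading) for over half a second, and was released and handed in at about 20 s.

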